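# Shut the labeller's drawer and hold its guard open for re-threading

### The job

The jar labeller is about to be re-threaded: first push its open drawer fully home, then raise its hinged top guard and hold it open at 55 degrees from closed, give or take 5 degrees. The guard falls shut if it is let go, so finish while the gripper is still holding it steady at that angle. Leave the jars and the other things on the table standing where they are.

Things in the scene. Friction and masses are not known exactly. Their poses are not given: they have to be found in the camera images.
- labeller: The benchtop jar labeller, a fixed white machine 260 mm wide and 240 mm deep. Origin at the centre of its underside, on the table. Its x axis points to its rear (the front faces -x), y to the left of someone who looks from the front at its rear, z up. The drawer side is at y 15 to 130 mm, 100 mm high; the guarded reel bay is at y -135 to 15 mm, 121 mm high, with a drive housing 160 mm high behind it (x 60 to 120 mm). The front face is at x = -120 mm.
- drawer (a joint): Opening of the offcut drawer in m: 0 is fully home against its stop, with its front flush with the machine; it slides out along the labeller's -x up to 0.12. Sliding friction is about 2.5 N and it stays where it is left.
- drawer_pull (a point): Centre of the outer face of the drawer's black pull, a solid block 60 mm wide (along the labeller's y), 22 mm high and standing 30 mm out of the drawer front; 55 mm above the table. The drawer front is 100 mm wide and spans heights 11 to 89 mm.
- guard (a joint): Angle of the guard in rad: 0 is closed (lying level on the reel bay), growing as its front edge is raised, stop at 1.45. Gravity shuts it from any angle; its mass is about 0.45 kg, so some 3 N at the bar lift it.
- guard_bar (a point): Centre of the guard's black grab bar: a round level bar 12 mm thick, 92 mm long, parallel to the labeller's y, held at its ends by two 10 mm arms so that 80 mm are free between them. When closed it lies 125 mm above the table, 42 mm in front of the guard panel's edge and of the machine's front face, with open air above, below and in front.
- guard_hinge (a point): Middle of the guard's hinge line, which is parallel to the labeller's y, 121 mm above the table. The bar's centre is 222 mm from it horizontally and 4 mm above it when closed. The panel is 180 mm long, 150 mm wide, 6 mm thick.
- jar_top: Jar standing on the flat top of the labeller's drawer side, 65 mm across, 88 mm high, dark with an aluminium screw cap; origin at the centre of its underside. Leave it alone.
- jar_front: Jar standing on the table in front of the guard side, 65 mm across, 88 mm high, dark with an aluminium screw cap; origin at the centre of its underside. Leave it alone.
- jar_side: Jar standing on the table, 65 mm across, 88 mm high, dark with an aluminium screw cap; origin at the centre of its underside. Leave it alone.
- label_sheets: Stack of label sheets lying on the table, 210 x 150 x 12 mm; origin at the centre of its underside. Leave it alone.
- cap_tray: White open tray with jar caps, 160 x 120 x 35 mm; origin at the centre of its underside. Leave it alone.
- label_roll: Paper label roll lying flat, 90 mm across, 40 mm high, with a 40 mm hole; origin at the centre of its underside. Leave it alone.
- brush: Hand brush with a wooden handle, some 200 mm long, lying on the table; origin at the underside near its middle. Leave it alone.

How it is judged (in metres and radians):
On the way, in this order (a step that is already met when the one before it is completed fails the run):
1. the drawer is fully home while the guard is still closed (value of joint drawer below 0.004 m and value of joint guard below 0.15 rad), for 0.2 s.
2. the guard is held up at 55 degrees by the gripper (value of joint guard between 0.855 and 1.065 rad and contact force between guard and the fingers above 0.5 N), for 0.3 s.
At the end, for the whole second after the job is handed in: The drawer is home (within 4 mm), the guard stands still at 49 to 61 degrees from closed, carried by the gripper's fingers (more than 0.5 N) and by no loose thing, and the loose things are within 40 mm of where they stood, the jars upright (all of step 2 and value of joint drawer below 0.004 m and velocity of joint guard between -0.1 and 0.1 rad/s and contact force between guard and jar_top below 0.2 N and contact force between guard and jar_front below 0.2 N and contact force between guard and jar_side below 0.2 N and contact force between guard and label_sheets below 0.2 N and contact force between guard and cap_tray below 0.2 N and contact force between guard and label_roll below 0.2 N and contact force between guard and brush below 0.2 N and not (distance of jar_top from where it was at the start of the episode above 0.04 m) and not (distance of jar_front from where it was at the start of the episode above 0.04 m) and not (distance of jar_side from where it was at the start of the episode above 0.04 m) and not (distance of label_sheets from where it was at the start of the episode above 0.04 m) and not (distance of cap_tray from where it was at the start of the episode above 0.04 m) and not (distance of label_roll from where it was at the start of the episode above 0.04 m) and not (distance of brush from where it was at the start of the episode above 0.04 m) and not (angle between jar_top's own z axis and vertical above 0.5 rad) and not (angle between jar_front's own z axis and vertical above 0.5 rad) and not (angle between jar_side's own z axis and vertical above 0.5 rad)); the arm keeps its last pose, push and grip.
It fails at once if a bystander was shifted by more than 40 mm or a jar was tipped over (distance of any of jar_top, jar_front, jar_side, label_sheets, cap_tray, label_roll, brush from where it was at the start of the episode above 0.04 m or angle between any of jar_top, jar_front, jar_side's own z axis and vertical above 0.5 rad).
It also fails if it takes over 51 s, if anything falls off the work surface, if the arm or the gripper's body presses on something with over 40 N, if the wrist force passes 120 N, or if a joint passes its speed limit or range.

### The arm

A 6-joint arm with a two-finger parallel gripper is mounted at the origin on the work surface. World frame = base frame: x ahead of the robot, y to its left, z up, the work surface at z = 0. Lengths are in mm, angles in rad, forces in N, time in s.
With the tool pointing down it reaches from about 275 to 1000 mm from the base axis. Payload 8.4 kg.
Tool frame: the origin (TCP) lies at the very end of the fingers, on their centre line; the grasp point (between the pads) lies 19 mm behind it; z points along the fingers, y is the direction in which the jaws open and shut (so a half turn about z gives the same grasp; the last joint's range is limited). The gripper opens to 85 mm and grips with 20 to 120 N. Pads are 22 mm wide; open, the fingers measure 114 mm over their backs; the gripper's body (76 mm by 85 mm) begins 54 mm behind the grasp point. The pads swing forward as they close: fully open they stand 13 mm farther back than shut.
Start: joints at [-1.179, 0.353, 1.633, -0, 1.155, -0.002], TCP at [239.811, -577.164, 231.281] pointing down, gripper open.
Joint ranges: [-2.63, 2.63], [-0.92, 2.1], [0.06, 2.66], [-1.3, 4.44], [0, 2.69], [-3.02, 3.02]. Speed limits (rad/s): [2.22, 2.22, 2.79, 3.14, 3.14, 3.14].

### API

Orientations are given as [roll, pitch, yaw] about the fixed x, y, z axes, in that order (R = Rz(yaw) Ry(pitch) Rx(roll)).
In Python, from rig import r gives the robot as it stands.
- The arm moves only by the tool jog_arm, never from a script. Its argument "increments" is text: rows parted by semicolons, each of 7 numbers parted by spaces: the shift along the tool's x, y, z in cm, then the turn, a rotation vector about the tool's x, y, z in rad, then the opening, from -1 (shut) to 1 (fully open). A call has exactly 8 rows; each row shifts and turns the commanded pose from where the row before left it, along the tool's axes as they then stand; what a row does not reach is not made up. A row lasts 1/10 s, in which the tool goes at most 50 mm and 8.59 degrees, less where a joint would pass 70% of its speed; a pose out of reach is approached as far as the arm can. A call with a gripper value outside its range is refused whole. The fingers move at their own pace and stop on an object; "squeeze" is the grip in N (left out, the last holds). Time passes only in rows, so rows that do not move let the fingers close, or fill a call up. It gives the time, the measured TCP pose, the force and the opening at its end, in the units of the state.
- r.sense(): the state, without advancing time (a new reading comes with each control period).
- r.grab_frame(name): name is "side" or "top" or "wrist"; returns the picture (400x640x3 uint8, red, green, blue); there is no depth.
- r.camera_info(name): a dict with "K" (3x3 intrinsics, pixels), "dist_coeffs" ([k1, k2, p1, p2, k3] as OpenCV has them; the pictures are not rectified), "rvec" (rotation vector, rad) and "tvec" (3), from world to camera coordinates, as OpenCV has them. Camera axes: x right, y down, z forward; pixel columns grow to the right and rows downward; lengths in mm; the calibration is good to about 2 mm. A picture is of the moment at which its call begins: read the wrist's pose just before it. camera_info takes no time and is no camera call; for the wrist camera it gives the pose at the moment of the call.
- r.sign_off(): hands the job in, once; it reports no verdict.
The state is a dict: "clock": time; "qpos": joint angles; "qvel": joint speeds; "joint_efforts": joint torques, N m; "eef_pos": TCP position; "tcp_rot": TCP orientation; "contact_force": force on the tool from outside, world axes, zero at the start; "wrist_torque": the same for the moment, N m; "opening": opening from 0.0 (shut) to 1.0 (fully open).
Only numpy, scipy, OpenCV 4.12 (cv2) and the standard library are available. Lean on these libraries where they do the work, as an engineer would, in place of code of your own. Each camera call takes 0.05 s, during which the arm holds its last target.

## Working session

There is one attempt and no reset: what is moved stays moved. The work goes in short steps, Python scripts to look and compute and a tool call to move; the robot and the scene stay as the last step left them, time stands still between calls to the robot, and variables do not carry over. Pictures are saved under pics/ and viewed, and the job is handed in when it is done.

Besides the shell and the picture viewer there is one more tool, called after "Call:" as a command line: name --argument value ..., lists and objects as JSON in quotes. jog_arm: Moves the arm, as the interface text tells. Its arguments: {"type":"object","properties":{"increments":{"type":"string"},"squeeze":{"type":"number"}},"required":["increments"]}

```bash
ls; mkdir -p pics
python3 - <<'E'
from rig import r
import cv2
s=r.sense()
print(s)
for n in ("top","side","wrist"):
    print(n,r.camera_info(n))
    cv2.imwrite(f"pics/{n}0.png",cv2.cvtColor(r.grab_frame(n),cv2.COLOR_RGB2BGR))
E
```

```text
pics
{'clock': 0.0, 'qpos': array([-1.17939776e+00,  3.53686233e-01,  1.63418253e+00, -2.08928661e-05,
        1.15518403e+00, -2.40748671e-03]), 'qvel': array([-1.18809293e-03,  1.62519323e-04, -1.52556323e-03,  1.21999399e-03,
        1.26934948e-04,  6.51300621e-05]), 'joint_efforts': array([ 1.15256866e-03, -6.05247402e+01, -3.42065442e+01, -7.46484739e-05,
        9.21894272e-03, -2.61381956e-05]), 'eef_pos': array([ 239.61431456, -576.69984962,  230.51718745]), 'tcp_rot': array([-3.14013247e+00,  1.55865801e-05,  3.93814516e-01]), 'contact_force': array([-0.19481489,  0.03328613, -0.29105719]), 'wrist_torque': array([ 0.00342986,  0.06007975, -0.01672694]), 'opening': 1.0011338259002436}
top {'K': array([[447.38736929,   0.        , 323.91327671],
       [  0.        , 447.38736929, 188.00187438],
       [  0.        ,   0.        ,   1.        ]]), 'dist_coeffs': array([-0.10013918,  0.        ,  0.        ,  0.        ,  0.        ]), 'rvec': array([ 2.12159754, -2.11780782,  0.21578951]), 'tvec': array([ -60.81753083,  558.31603554, 1578.33592585])}
side {'K': array([[410.43317766,   0.        , 313.93179192],
       [  0.        , 410.43317766, 202.35478328],
       [  0.        ,   0.        ,   1.        ]]), 'dist_coeffs': array([-0.0078741,  0.       ,  0.       ,  0.       ,  0.       ]), 'rvec': array([ 0.08541165, -2.80989968,  1.3035745 ]), 'tvec': array([ 540.95747803,  133.48585481, 1114.05293835])}
wrist {'K': array([[297.78752753,   0.        , 317.98837012],
       [  0.        , 297.78752753, 202.91945399],
       [  0.        ,   0.        ,   1.        ]]), 'dist_coeffs': array([-0.0050291,  0.       ,  0.       ,  0.       ,  0.       ]), 'rvec': array([-2.39830766,  1.59886034,  0.24294981]), 'tvec': array([-625.57861279,  -39.8152745 ,  379.39931763])}
```

View pics/top0.png

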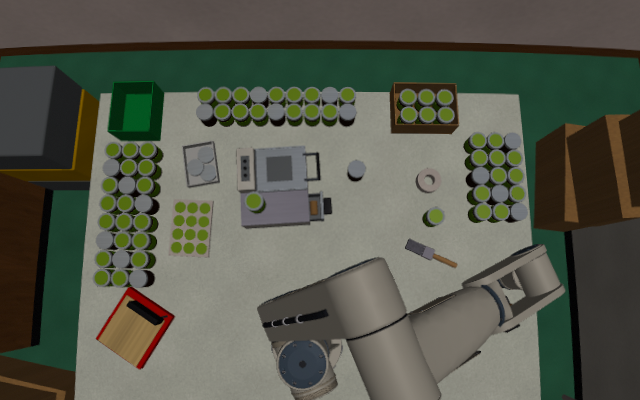

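View pics/side0.png

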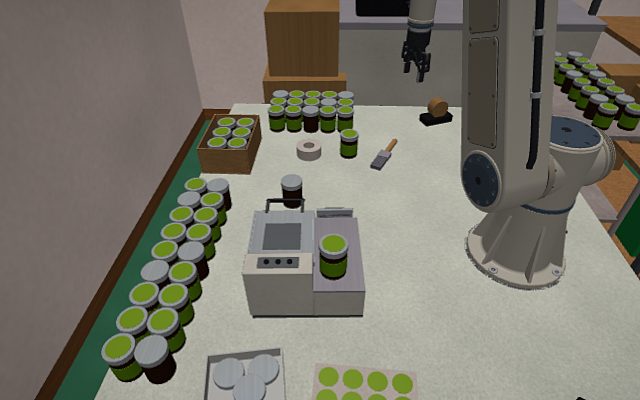

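View pics/wrist0.png

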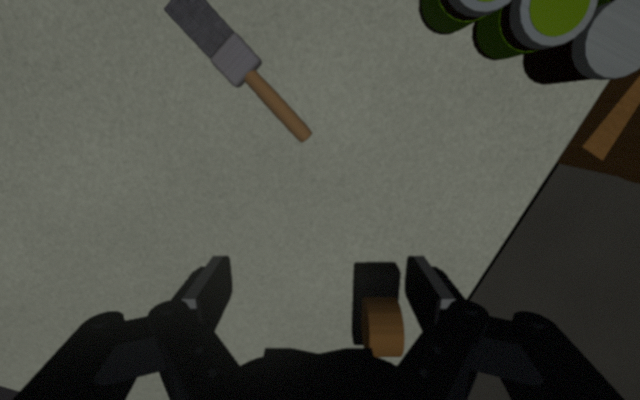

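Run:
```python
import cv2
a=cv2.imread("pics/top0.png")[130:240,225:385]; cv2.imwrite("pics/topz.png",cv2.resize(a,None,fx=5,fy=5,interpolation=cv2.INTER_CUBIC))
a=cv2.imread("pics/side0.png")[165:325,235:375]; cv2.imwrite("pics/sidez.png",cv2.resize(a,None,fx=3.7,fy=3.7,interpolation=cv2.INTER_CUBIC))
```

```text
(no output)
```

View pics/topz.png

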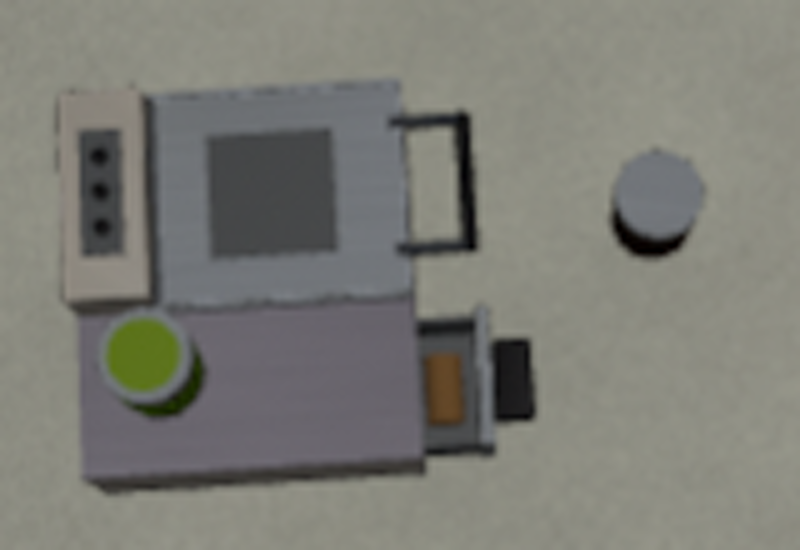

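View pics/sidez.png

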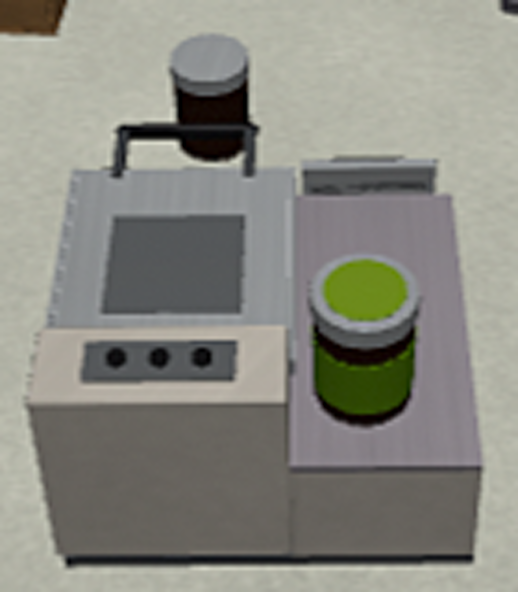

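```bash
cat > h.py <<'E'
import numpy as np, cv2
from scipy.optimize import least_squares
from scipy.spatial.transform import Rotation as R
from rig import r
ci={n:r.camera_info(n) for n in("top","side")}
def proj(n,P,c=None):
    c=c or ci[n]
    return cv2.projectPoints(np.asarray(P,float).reshape(-1,3),c["rvec"],c["tvec"],c["K"],c["dist_coeffs"])[0][:,0]
def onplane(n,uv,z,c=None):
    c=c or ci[n]
    d=cv2.undistortPoints(np.array(uv,float).reshape(-1,1,2),c["K"],c["dist_coeffs"])[:,0]
    M=cv2.Rodrigues(c["rvec"])[0]; o=-M.T@c["tvec"]
    D=np.c_[d,np.ones(len(d))]@M
    return o+D*((z-o[2])/D[:,2])[:,None]
def tz(p): return 225+(np.array(p)[:,0]+.5)/5-.5, 130+(np.array(p)[:,1]+.5)/5-.5
def l2w(p,P):
    x,y,a=p; P=np.atleast_2d(P).astype(float); c,s=np.cos(a),np.sin(a)
    return np.c_[x+c*P[:,0]-s*P[:,1], y+s*P[:,0]+c*P[:,1], P[:,2]]
E
python3 - <<'E'
from h import *
T=[((120,130,100),(83,476)),((-120,130,100),(423,462)),((120,-135,160),(58,93)),((60,-135,160),(143,90)),((60,15,160),(153,299)),((120,15,160),(67,303)),((-162,-106,128),(463,117)),((-162,-14,128),(472,247)),((-120,-135,124),(399,82)),((-120,15,124),(412,298))]
S=[((120,130,100),(482,467)),((120,130,0),(472,558)),((120,-135,0),(68,560)),((120,-135,160),(30,403)),((120,15,160),(285,403)),((60,-135,160),(42,328)),((60,15,160),(287,327)),((-120,130,100),(450,196)),((-162,-106,130),(120,130)),((-162,-14,130),(257,130))]
TL=np.array([t[0] for t in T]);SL=np.array([t[0] for t in S])
Tu=np.c_[tz([t[1] for t in T])]; Su=np.array([t[1] for t in S])/3.7+[235,165]
def f(p,w="both"):
    a=(proj("top",l2w(p,TL))-Tu).ravel(); b=(proj("side",l2w(p,SL))-Su).ravel()
    return a if w=="top" else b if w=="side" else np.r_[a,b]
g=onplane("top",[[278,185]],100)[0]; print(g)
for w in("both","top","side"):
    s=least_squares(f,[g[0],g[1],np.pi/2],args=(w,),loss="soft_l1"); print(w,s.x,np.degrees(s.x[2]))
    print(np.round(f(s.x,w).reshape(-1,2),1).tolist())
    if w=="both": p=s.x
np.save("p.npy",p)
print("bar",l2w(p,[-162,-60,125]),"hinge",l2w(p,[60,-60,121]))
q=onplane("top",np.c_[tz([(530,341),(534,418),(495,341),(497,419)])],66); print("pull",q)
a=p[2];Rm=np.array([[np.cos(a),np.sin(a)],[-np.sin(a),np.cos(a)]])
print((q[:,:2]-p[:2])@Rm.T)
for nm,c,z in(("jarfront",(658,194),88),("jartop",(145,354),188)):
    w=onplane("top",np.c_[tz([c])],z); print(nm,w,(w[:,:2]-p[:2])@Rm.T)
print("base brush etc", onplane("top",[[428,180],[433,216],[430,253]],40))
E
```

```text
[560.02868352 103.7502383  100.        ]
both [549.59944257 120.01953892   1.63813484] 93.85821286333974
[[-0.3, 1.6], [0.1, 0.0], [-0.6, 0.6], [-0.5, 0.1], [-1.0, 0.4], [-1.3, 0.7], [-0.3, 1.1], [-0.4, 0.4], [0.2, 1.3], [0.1, -0.7], [0.2, -0.9], [0.1, 1.1], [-3.3, 1.5], [-1.9, -0.2], [0.4, -0.9], [-1.5, -1.0], [0.0, -1.4], [0.2, -1.2], [0.4, -1.3], [-2.3, -1.7]]
top [551.6547835  118.76760663   1.63633151] 93.75488920205412
[[-0.0, 0.9], [0.4, -0.5], [-0.1, -0.0], [-0.0, -0.5], [-0.6, -0.2], [-0.9, 0.1], [0.1, 0.6], [-0.1, -0.1], [0.7, 0.8], [0.5, -1.2]]
side [548.33671391 121.77094876   1.63694921] 93.79028106289233
[[0.7, -0.1], [0.6, 1.9], [-3.0, 2.2], [-1.5, 0.4], [0.9, -0.2], [-1.1, -0.5], [0.5, -0.8], [0.7, -0.7], [0.8, -0.9], [-1.8, -1.2]]
bar [[620.36405711 -37.57604899 125.        ]] hinge [[605.42620138 183.92081434 121.        ]]
pull [[520.28322443 -83.97169237  66.        ]
 [464.15080209 -86.75610294  66.        ]
 [520.22833421 -58.68070747  66.        ]
 [463.37553023 -60.19556803  66.        ]]
[[-201.55629028   42.97586462]
 [-200.55737218   99.1684259 ]
 [-176.31893096   41.32885979]
 [-174.00486735   98.15474502]]
jarfront [[ 624.43985684 -176.24584423   88.        ]] [[-300.62976754  -54.73579937]]
jartop [[489.1340151  175.45612393 188.        ]] [[59.37952038 56.59819286]]
base brush etc [[ 592.85205987 -447.70326112   40.        ]
 [ 457.67765716 -460.37548615   40.        ]
 [ 322.76968379 -443.74472821   40.        ]]
```

```bash
cat >> h.py <<'E'
p=np.array([550.3,119.8,np.deg2rad(93.8)])
def plan(tpos,trot,n,pos=None,rot=None):
    """equal-twist rows from current (or given) pose to target: shift straight, turn constant"""
    s=r.sense()
    pos=s["eef_pos"] if pos is None else np.array(pos,float)
    R0=R.from_euler("xyz",s["tcp_rot"]) if rot is None else rot
    rv=(R0.inv()*trot).as_rotvec()
    Rk=R0
    for k in range(n):
        d=Rk.inv().apply((np.array(tpos)-pos)/n)/10
        print(np.round(d,2),np.round(rv/n,4)); Rk=Rk*R.from_rotvec(rv/n)
def tool(alpha,flip=False):
    """tool z = down leaned by alpha (rad) toward labeller +x, tool y in labeller xz plane"""
    z=np.array([np.sin(alpha),0,-np.cos(alpha)]); x=np.array([0,-1,0]); y=np.cross(z,x)
    return R.from_euler("z",p[2])*R.from_matrix(np.c_[x,y,z])
def st():
    s=r.sense(); print("t%.2f"%s["clock"],"pos",np.round(s["eef_pos"],1),"rpy",np.round(s["tcp_rot"],3),"F",np.round(s["contact_force"],1),"T",np.round(s["wrist_torque"],2),"op %.2f"%s["opening"],"q",np.round(s["qpos"],3))
    d=(s["eef_pos"][:2]-p[:2]); c,sn=np.cos(p[2]),np.sin(p[2]); print("lab",np.round([c*d[0]+sn*d[1],-sn*d[0]+c*d[1]],1))
E
python3 - <<'E'
from h import *
st(); t=l2w(p,[-245,71,150])[0]; print(t, tool(0).as_euler("xyz")); plan(t,tool(0),16)
E
```

```text
t0.15 pos [ 239.7 -576.8  230.7] rpy [-3.14  -0.     0.394] F [-0.2 -0.1  0.6] T [-0.   -0.03 -0.  ] op 1.00 q [-1.179  0.354  1.634  0.     1.155 -0.002]
lab [-674.5  356.1]
[ 495.69320135 -129.36680666  150.        ] [3.14159265 0.         0.06632251]
[ 2.55 -1.97  0.51] [-0.0001  0.      0.0205]
[ 2.51 -2.02  0.51] [-0.0001  0.      0.0205]
[ 2.47 -2.07  0.51] [-0.0001  0.      0.0205]
[ 2.43 -2.12  0.51] [-0.0001  0.      0.0205]
[ 2.38 -2.17  0.51] [-0.0001  0.      0.0205]
[ 2.34 -2.22  0.51] [-0.0001  0.      0.0205]
[ 2.29 -2.27  0.51] [-0.0001  0.      0.0205]
[ 2.24 -2.31  0.51] [-0.0001  0.      0.0205]
[ 2.2  -2.36  0.51] [-0.0001  0.      0.0205]
[ 2.15 -2.4   0.51] [-0.0001  0.      0.0205]
[ 2.1  -2.45  0.51] [-0.0001  0.      0.0205]
[ 2.05 -2.49  0.51] [-0.0001  0.      0.0205]
[ 2.   -2.53  0.51] [-0.0001  0.      0.0205]
[ 1.94 -2.57  0.51] [-0.0001  0.      0.0205]
[ 1.89 -2.61  0.5 ] [-0.0001  0.      0.0205]
[ 1.84 -2.65  0.5 ] [-0.0001  0.      0.0205]
```

Call:
jog_arm --increments "2.5 -2 0.2 0 0 0.02 -1;2.5 -2 0.2 0 0 0.02 -1;2.5 -2.1 0.2 0 0 0.02 -1;2.4 -2.1 0.2 0 0 0.02 -1;2.4 -2.2 0.5 0 0 0.02 -1;2.3 -2.2 0.5 0 0 0.02 -1;2.3 -2.3 0.5 0 0 0.02 -1;2.2 -2.3 0.5 0 0 0.02 -1" --squeeze 40

```text
clock: 0.95
eef_pos: [366.7, -351.8, 203.0]
tcp_rot: [-3.141, 0.0, 0.233]
contact_force: [-0.2, -0.3, -0.1]
opening: -0.003
```

Run:
```python
from h import *
st(); t=l2w(p,[-245,71,120])[0]; print(t); plan(t,tool(0),8)
```

```text
t0.95 pos [ 366.7 -351.8  203. ] rpy [-3.141  0.     0.233] F [-0.2 -0.3 -0.1] T [-0.01  0.02  0.  ] op -0.00 q [-0.768  0.203  1.909  0.     1.03   0.57 ]
lab [-458.4  214.5]
[ 495.69320135 -129.36680666  120.        ]
[ 2.21 -2.33  1.04] [-0.      0.      0.0208]
[ 2.16 -2.38  1.04] [-0.      0.      0.0208]
[ 2.11 -2.42  1.04] [-0.      0.      0.0208]
[ 2.06 -2.47  1.04] [-0.      0.      0.0208]
[ 2.01 -2.51  1.04] [-0.      0.      0.0208]
[ 1.96 -2.55  1.04] [-0.      0.      0.0208]
[ 1.9  -2.59  1.04] [-0.      0.      0.0208]
[ 1.85 -2.63  1.04] [-0.      0.      0.0208]
```

Call:
jog_arm --increments "2.2 -2.3 1 0 0 0.02 -1;2.2 -2.4 1 0 0 0.02 -1;2.1 -2.4 1 0 0 0.02 -1;2.1 -2.5 1 0 0 0.02 -1;2 -2.5 1 0 0 0.02 -1;2 -2.5 1 0 0 0.02 -1;1.9 -2.6 1 0 0 0.02 -1;1.8 -2.7 1.1 0 0 0.02 -1"

```text
clock: 1.75
eef_pos: [495.5, -128.7, 121.9]
tcp_rot: [3.142, -0.0, 0.073]
contact_force: [0.8, 0.5, -0.1]
opening: 0.004
```

Run:
```python
from h import *
st(); t=l2w(p,[-245,71,42])[0]; print(t); plan(t,tool(0),4)
cv2.imwrite("pics/w1.png",cv2.cvtColor(r.grab_frame("wrist"),cv2.COLOR_RGB2BGR))
```

```text
t1.75 pos [ 495.5 -128.7  121.9] rpy [ 3.142 -0.     0.073] F [ 0.8  0.5 -0.1] T [-0.    0.02 -0.01] op 0.00 q [-0.257  0.318  1.97  -0.     0.853  1.241]
lab [-244.3   71.2]
[ 495.69320135 -129.36680666   42.        ]
[0.   0.02 2.  ] [ 0.     -0.0001  0.0017]
[0.   0.02 2.  ] [ 0.     -0.0001  0.0017]
[0.   0.02 2.  ] [ 0.     -0.0001  0.0017]
[0.   0.02 2.  ] [ 0.     -0.0001  0.0017]
```

View pics/w1.png

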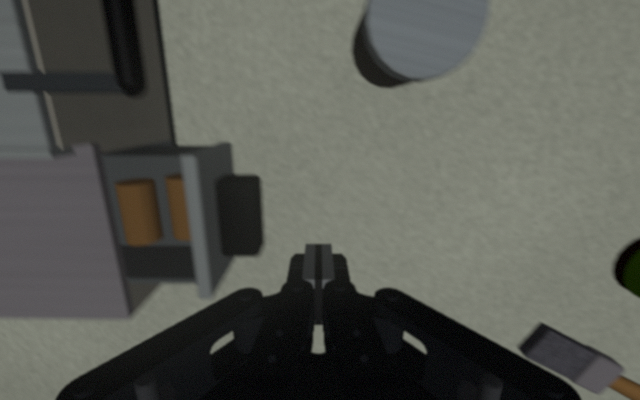

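Call:
jog_arm --increments "0 0 1.5 0 0 0 -1;0 0 2 0 0 0 -1;0 0 2 0 0 0 -1;0 0 1.7 0 0 0.006 -1;0 -1 0 0 0 0 -1;0 -1 0 0 0 0 -1;0 -0.5 0 0 0 0 -1;0 -0.5 0 0 0 0 -1"

```text
clock: 2.6
eef_pos: [493.4, -99.4, 51.2]
tcp_rot: [3.141, -0.001, 0.069]
contact_force: [-1.4, -2.1, 0.4]
opening: 0.005
```

Run:
```python
from h import *
st()
```

```text
t2.60 pos [493.4 -99.4  51.2] rpy [ 3.141e+00 -1.000e-03  6.900e-02] F [-1.4 -2.1  0.4] T [-0.38  0.07  0.05] op 0.01 q [-0.202  0.422  2.028 -0.     0.689  1.301]
lab [-214.9   71.3]
```

Call:
jog_arm --increments "0 -0.5 0 0 0 0 -1;0 -0.7 0 0 0 0 -1;0 -0.7 0 0 0 0 -1;0 -0.7 0 0 0 0 -1;0 -0.7 0 0 0 0 -1;0 -0.7 0 0 0 0 -1;0 -0.3 0 0 0 0 -1;0 0 0 0 0 0 -1"

```text
clock: 3.4
eef_pos: [489.4, -56.3, 50.1]
tcp_rot: [-3.141, 0.001, 0.068]
contact_force: [0.0, -0.0, -0.2]
opening: -0.001
```

Run:
```python
from h import *
st()
cv2.imwrite("pics/w2.png",cv2.cvtColor(r.grab_frame("wrist"),cv2.COLOR_RGB2BGR))
```

```text
t3.40 pos [489.4 -56.3  50.1] rpy [-3.141e+00  1.000e-03  6.800e-02] F [ 0.  -0.  -0.2] T [ 0.09 -0.04 -0.02] op -0.00 q [-0.118  0.413  2.049  0.     0.68   1.384]
lab [-171.7   72.5]
```

View pics/w2.png

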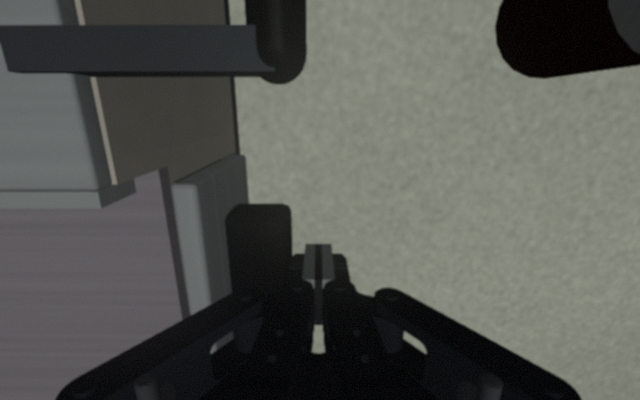

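Call:
jog_arm --increments "0 -0.2 0 0 0 0 -1;0 -0.2 0 0 0 0 -1;0 -0.2 0 0 0 0 -1;0 -0.2 0 0 0 0 -1;0 -0.1 0 0 0 0 -1;0 -0.1 0 0 0 0 -1;0 0 0 0 0 0 -1;0 0 0 0 0 0 -1"

```text
clock: 4.25
eef_pos: [488.9, -49.0, 50.1]
tcp_rot: [3.139, 0.001, 0.069]
contact_force: [-2.0, -19.0, -4.1]
opening: -0.005
```

Run:
```python
from h import *
st()
cv2.imwrite("pics/w3.png",cv2.cvtColor(r.grab_frame("wrist"),cv2.COLOR_RGB2BGR))
```

```text
t4.25 pos [488.9 -49.   50.1] rpy [3.139e+00 1.000e-03 6.900e-02] F [ -2.  -19.   -4.1] T [-3.05  0.28  0.05] op -0.01 q [-0.101  0.412  2.053 -0.005  0.678  1.404]
lab [-164.3   72.5]
```

View pics/w3.png

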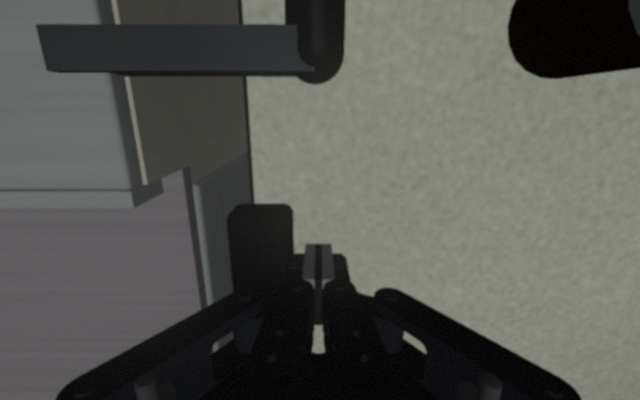

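Call:
jog_arm --increments "0 1.5 0 0 0 0 -1;0 2.5 0 0 0 0 -1;0 1 -3 0 0 0 -1;0 0.5 -4 0 0 0 -0.5;1 0 -4 0 0 0 0;2 0 -3 0 0 0 0;2 0 -2 0.05 0 0 0.1;2 0 0 0.1 0 0 0.1"

```text
clock: 5.1
eef_pos: [565.8, -96.3, 214.6]
tcp_rot: [-2.99, -0.007, 0.07]
contact_force: [-0.2, 0.3, -0.6]
opening: 0.548
```

Run:
```python
from h import *
st()
a=cv2.cvtColor(r.grab_frame("top"),cv2.COLOR_RGB2BGR)[130:240,225:385]; cv2.imwrite("pics/t4.png",cv2.resize(a,None,fx=5,fy=5,interpolation=cv2.INTER_CUBIC))
t=l2w(p,[-235,-60,205])[0]; print(t); plan(t,tool(0.8),8)
```

```text
t5.10 pos [565.8 -96.3 214.6] rpy [-2.99  -0.007  0.07 ] F [-0.2  0.3 -0.6] T [-0.02  0.02 -0.01] op 0.55 q [-0.258  0.313  1.74   0.16   1.136  1.171]
lab [-216.7   -1.2]
[ 625.74245469 -110.70691102  205.        ]
[0.71 0.22 0.07] [ 0.0804 -0.0008  0.0008]
[0.71 0.23 0.05] [ 0.0804 -0.0008  0.0008]
[0.71 0.23 0.03] [ 0.0804 -0.0008  0.0008]
[0.71 0.23 0.01] [ 0.0804 -0.0008  0.0008]
[ 0.71  0.23 -0.01] [ 0.0804 -0.0008  0.0008]
[ 0.71  0.23 -0.02] [ 0.0804 -0.0008  0.0008]
[ 0.71  0.23 -0.04] [ 0.0804 -0.0008  0.0008]
[ 0.71  0.22 -0.06] [ 0.0804 -0.0008  0.0008]
```

View pics/t4.png

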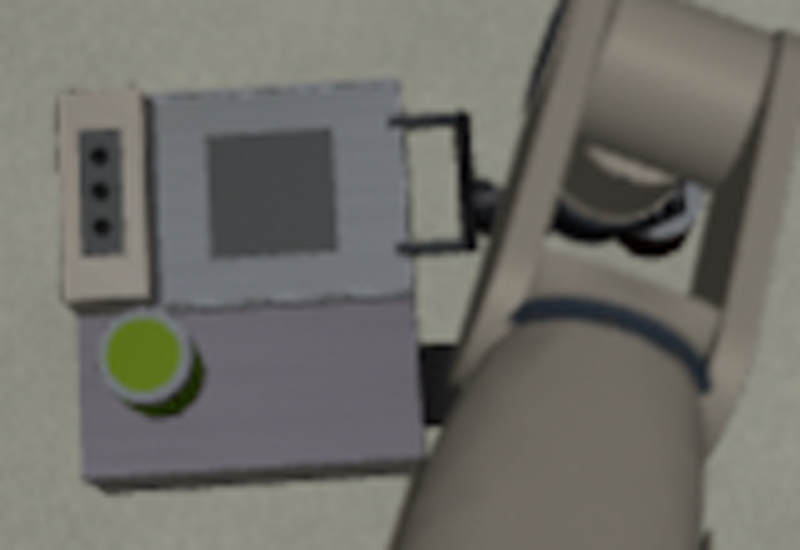

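The zoomed top view shows the drawer flush, with the pull starting at the machine's front edge (about zoom px 422,380). The guard is still closed. Next I tilt and move to the bar.

Call:
jog_arm --increments "0.7 0.2 0 0.08 0 0 0.1;0.7 0.2 0 0.08 0 0 0.1;0.7 0.2 0 0.08 0 0 0.1;0.7 0.2 0 0.08 0 0 0.1;0.7 0.2 0 0.08 0 0 0.1;0.7 0.2 0 0.08 0 0 0.1;0.7 0.2 0 0.08 0 0 0.1;0.7 0.2 0 0.08 0 0 0.1"

```text
clock: 5.95
eef_pos: [620.1, -108.2, 203.7]
tcp_rot: [-2.348, -0.001, 0.067]
contact_force: [0.7, -0.8, -1.0]
opening: 0.552
```

Run:
```python
from h import *
st()
c=r.camera_info("wrist")
cv2.imwrite("pics/w5.png",cv2.cvtColor(r.grab_frame("wrist"),cv2.COLOR_RGB2BGR))
print(proj("w",l2w(p,[[-162,-106,125],[-162,-14,125],[-162,-60,125],[-120,-135,124]]),c))
```

```text
t5.95 pos [ 620.1 -108.2  203.7] rpy [-2.348e+00 -1.000e-03  6.700e-02] F [ 0.7 -0.8 -1. ] T [-0.37 -0.03  0.06] op 0.55 q [-0.507  0.633  1.487  0.642  1.534  0.798]
lab [-232.2  -54.6]
[[325.49751679 140.70386445]
 [324.53056312 243.07268314]
 [324.98963218 194.58089582]
 [292.74485134 104.28596925]]
```

View pics/w5.png

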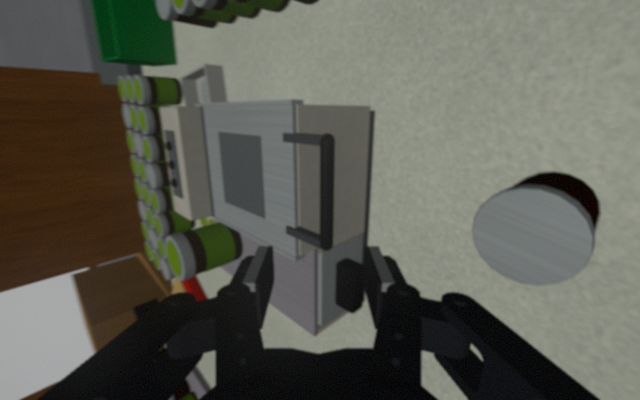

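Run:
```python
from h import *
T=R.from_euler("xyz",r.sense()["tcp_rot"]); z=T.apply([0,0,1]); b=l2w(p,[-162.5,-60,125])[0]
print(b,z); print(T.inv().apply(b-r.sense()["eef_pos"]))
plan(b-40*z,tool(.794),4); print(); plan(b+17*z,tool(.794),4,pos=b-40*z)
```

```text
[620.93759691 -38.36630457 125.        ] [-0.04771816  0.71441436 -0.6980939 ]
[  5.50612131   5.610664   103.84736518]
[0.14 0.14 1.6 ] [-0.001   0.0001 -0.0004]
[0.14 0.14 1.6 ] [-0.001   0.0001 -0.0004]
[0.14 0.14 1.6 ] [-0.001   0.0001 -0.0004]
[0.14 0.14 1.6 ] [-0.001   0.0001 -0.0004]

[0.   0.   1.42] [-0.001   0.0001 -0.0004]
[-0.   -0.    1.42] [-0.001   0.0001 -0.0004]
[-0.   -0.    1.42] [-0.001   0.0001 -0.0004]
[-0.   -0.    1.42] [-0.001   0.0001 -0.0004]
```

Call:
jog_arm --increments "0.1 0.1 1.6 0 0 0 0.1;0.2 0.2 1.6 0 0 0 0.1;0.1 0.1 1.6 0 0 0 0.1;0.2 0.2 1.6 0 0 0 0.1;0 0 0.5 0 0 0 0.1;0 0 0 0 0 0 0.1;0 0 0 0 0 0 0.1;0 0 0 0 0 0 0.1"

```text
clock: 6.8
eef_pos: [623.0, -63.0, 151.5]
tcp_rot: [-2.352, -0.001, 0.068]
contact_force: [-0.2, -0.6, -0.8]
opening: 0.545
```

Run:
```python
from h import *
st()
cv2.imwrite("pics/w6.png",cv2.cvtColor(r.grab_frame("wrist"),cv2.COLOR_RGB2BGR))
T=R.from_euler("xyz",r.sense()["tcp_rot"]);b=l2w(p,[-162.5,-60,125])[0]
print(T.inv().apply(b-r.sense()["eef_pos"]))
```

```text
t6.80 pos [623.  -63.  151.5] rpy [-2.352e+00 -1.000e-03  6.800e-02] F [-0.2 -0.6 -0.8] T [-0.39 -0.07  0.  ] op 0.54 q [-0.448  0.668  1.557  0.675  1.419  0.772]
lab [-187.2  -60.4]
[-0.36385628  1.28526833 36.23512414]
```

View pics/w6.png

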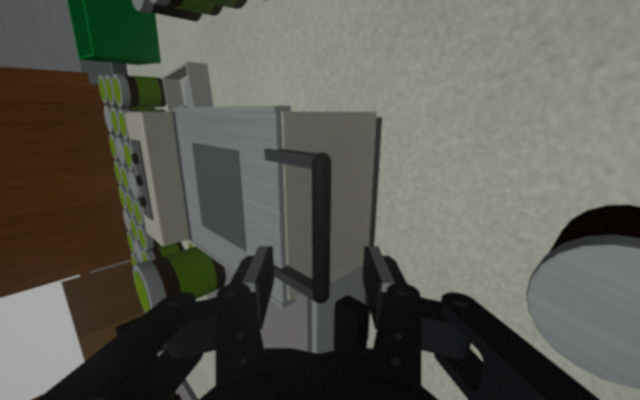

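Call:
jog_arm --increments "0 0 1 0 0 0 0.1;0 0 1.5 0 0 0 0.1;0 0 1.5 0 0 0 0.1;0 0 1 0 0 0 0.1;0 0 0.2 0 0 0 0.1;0 0 0 0 0 0 0.1;0 0 0 0 0 0 0.1;0 0 0 0 0 0 0.1"

```text
clock: 7.65
eef_pos: [620.5, -26.1, 114.7]
tcp_rot: [-2.352, -0.001, 0.067]
contact_force: [0.2, 0.2, 0.2]
opening: 0.546
```

Run:
```python
from h import *
st()
cv2.imwrite("pics/w7.png",cv2.cvtColor(r.grab_frame("wrist"),cv2.COLOR_RGB2BGR))
T=R.from_euler("xyz",r.sense()["tcp_rot"]);b=l2w(p,[-162.5,-60,125])[0]
print(T.inv().apply(b-r.sense()["eef_pos"]))
```

```text
t7.65 pos [620.5 -26.1 114.7] rpy [-2.352e+00 -1.000e-03  6.700e-02] F [0.2 0.2 0.2] T [-0.36 -0.04 -0.02] op 0.55 q [-0.402  0.694  1.611  0.71   1.335  0.748]
lab [-150.3  -60.3]
[ -0.28180449   1.26553196 -15.97265023]
```

View pics/w7.png

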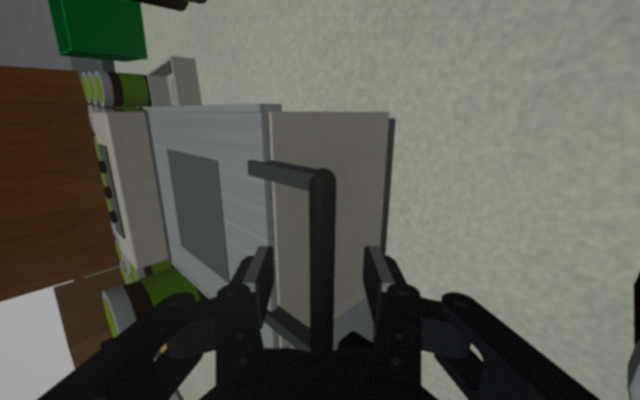

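Call:
jog_arm --increments "0 0.1 0.3 0 0 0 0.1;0 0 0 0 0 0 -0.3;0 0 0 0 0 0 -1;0 0 0 0 0 0 -1;0 0 0 0 0 0 -1;0 0 0 0 0 0 -1;0 0 0 0 0 0 -1;0 0 0 0 0 0 -1" --squeeze 35

```text
clock: 8.5
eef_pos: [620.0, -24.8, 111.3]
tcp_rot: [-2.352, -0.0, 0.068]
contact_force: [-0.3, -4.9, -1.7]
opening: 0.123
```

Run:
```python
from h import *
st()
s=r.sense();T0=R.from_euler("xyz",s["tcp_rot"]);t0=s["eef_pos"]
# rigid rotation about hinge; axis: raises front edge. lab frame: -x -> +z  => rotation about lab +y
h=l2w(p,[60,-60,121])[0]; ax=R.from_euler("z",p[2]).apply([0,1,0])
n=16
for tot in(np.deg2rad(55),):
    q=R.from_rotvec(ax*tot/n); pos=t0; T=T0
    for k in range(n):
        np_=h+q.apply(pos-h); 
        print(np.round(T.inv().apply(np_-pos)/10,2), np.round((T.inv()*q*T).as_rotvec(),4)); pos=np_; T=q*T
    print(pos,T.as_euler("xyz"))
```

```text
t8.50 pos [620.  -24.8 111.3] rpy [-2.352 -0.     0.068] F [-0.3 -4.9 -1.7] T [-1.3   0.03  0.09] op 0.12 q [-0.4    0.698  1.614  0.711  1.329  0.746]
lab [-148.9  -60. ]
[-0.   -0.88 -0.9 ] [-0.06   -0.0001  0.0001]
[-0.   -0.88 -0.9 ] [-0.06   -0.0001  0.0001]
[-0.   -0.88 -0.9 ] [-0.06   -0.0001  0.0001]
[-0.   -0.88 -0.9 ] [-0.06   -0.0001  0.0001]
[-0.   -0.88 -0.9 ] [-0.06   -0.0001  0.0001]
[-0.   -0.88 -0.9 ] [-0.06   -0.0001  0.0001]
[-0.   -0.88 -0.9 ] [-0.06   -0.0001  0.0001]
[-0.   -0.88 -0.9 ] [-0.06   -0.0001  0.0001]
[-0.   -0.88 -0.9 ] [-0.06   -0.0001  0.0001]
[-0.   -0.88 -0.9 ] [-0.06   -0.0001  0.0001]
[-0.   -0.88 -0.9 ] [-0.06   -0.0001  0.0001]
[-0.   -0.88 -0.9 ] [-0.06   -0.0001  0.0001]
[-0.   -0.88 -0.9 ] [-0.06   -0.0001  0.0001]
[-0.   -0.88 -0.9 ] [-0.06   -0.0001  0.0001]
[-0.   -0.88 -0.9 ] [-0.06   -0.0001  0.0001]
[-0.   -0.88 -0.9 ] [-0.06   -0.0001  0.0001]
[614.63045007  56.1405308  286.49546805] [2.97083815e+00 1.06016433e-03 6.70891129e-02]
```

Call:
jog_arm --increments "0 -0.44 -0.45 -0.03 0 0 -1;0 -0.44 -0.45 -0.03 0 0 -1;0 -0.44 -0.45 -0.03 0 0 -1;0 -0.44 -0.45 -0.03 0 0 -1;0 -0.44 -0.45 -0.03 0 0 -1;0 -0.44 -0.45 -0.03 0 0 -1;0 -0.44 -0.45 -0.03 0 0 -1;0 -0.44 -0.45 -0.03 0 0 -1"

```text
clock: 9.3
eef_pos: [619.7, -20.8, 162.3]
tcp_rot: [-2.595, -0.001, 0.068]
contact_force: [-0.7, -8.5, -0.8]
opening: 0.127
```

```bash
cat >> h.py <<'E'
def guard():
    s=r.sense(); T=R.from_euler("xyz",s["tcp_rot"]); z=T.apply([0,0,1])
    g=s["eef_pos"]-19.5*z; h=l2w(p,[60,-60,121])[0]; ex=np.array([np.cos(p[2]),np.sin(p[2]),0])
    d=g-h; print("guard est deg %.1f"%np.degrees(np.arctan2(d[2],-d@ex)-np.arctan2(4,222)),"radius %.1f (222.0)"%np.hypot(d[2],d@ex))
E
python3 - <<'E'
from h import *
st(); guard()
cv2.imwrite("pics/s8.png",cv2.cvtColor(r.grab_frame("side"),cv2.COLOR_RGB2BGR))
E
```

```text
t9.30 pos [619.7 -20.8 162.3] rpy [-2.595e+00 -1.000e-03  6.800e-02] F [-0.7 -8.5 -0.8] T [-1.51  0.08  0.03] op 0.13 q [-0.307  0.532  1.642  0.538  1.236  0.946]
lab [-144.9  -60. ]
guard est deg 14.1 radius 222.7 (222.0)
```

View pics/s8.png

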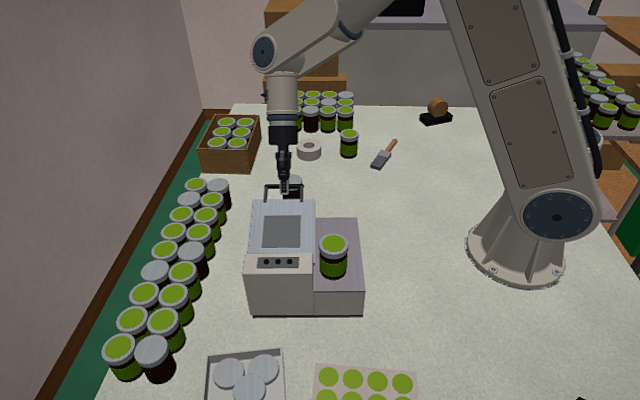

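The guard is lifting: the bar at about (284,190) is held in the fingers and the panel is tilted. The force is about 8 N, pulling slightly forward. I'll continue with a small rearward correction.

Call:
jog_arm --increments "0 -0.46 -0.45 -0.03 0 0 -1;0 -0.46 -0.45 -0.03 0 0 -1;0 -0.44 -0.45 -0.03 0 0 -1;0 -0.44 -0.45 -0.03 0 0 -1;0 -0.44 -0.45 -0.03 0 0 -1;0 -0.44 -0.45 -0.03 0 0 -1;0 -0.44 -0.45 -0.03 0 0 -1;0 -0.44 -0.45 -0.03 0 0 -1"

```text
clock: 10.15
eef_pos: [618.7, -4.6, 210.6]
tcp_rot: [-2.836, -0.001, 0.068]
contact_force: [-0.1, -10.0, 2.0]
opening: 0.129
```

Run:
```python
from h import *
st(); guard()
```

```text
t10.15 pos [618.7  -4.6 210.6] rpy [-2.836e+00 -1.000e-03  6.800e-02] F [ -0.1 -10.    2. ] T [-1.61  0.13  0.08] op 0.13 q [-0.173  0.402  1.647  0.321  1.185  1.194]
lab [-128.7  -60. ]
guard est deg 28.0 radius 222.6 (222.0)
```

Call:
jog_arm --increments "0 -0.39 -0.45 -0.03 0 0 -1;0 -0.4 -0.45 -0.03 0 0 -1;0 -0.42 -0.45 -0.03 0 0 -1;0 -0.42 -0.45 -0.03 0 0 -1;0 -0.44 -0.45 -0.03 0 0 -1;0 -0.44 -0.45 -0.03 0 0 -1;0 -0.44 -0.45 -0.03 0 0 -1;0 -0.44 -0.45 -0.03 0 0 -1"

```text
clock: 10.95
eef_pos: [616.8, 22.1, 252.7]
tcp_rot: [-3.074, -0.001, 0.068]
contact_force: [-0.4, -5.5, 2.4]
opening: 0.122
```

Run:
```python
from h import *
st(); guard()
```

```text
t10.95 pos [616.8  22.1 252.7] rpy [-3.074e+00 -1.000e-03  6.800e-02] F [-0.4 -5.5  2.4] T [-1.01 -0.14 -0.06] op 0.12 q [-0.004  0.324  1.628  0.072  1.194  1.472]
lab [-101.9  -59.9]
guard est deg 41.8 radius 222.5 (222.0)
```

Call:
jog_arm --increments "0 -0.42 -0.45 -0.03 0 0 -1;0 -0.43 -0.45 -0.03 0 0 -1;0 -0.43 -0.45 -0.03 0 0 -1;0 -0.44 -0.45 -0.03 0 0 -1;0 -0.44 -0.45 -0.03 0 0 -1;0 -0.44 -0.45 -0.03 0 0 -1;0 -0.44 -0.45 -0.03 0 0 -1;0 -0.22 -0.23 -0.015 0 0 -1"

```text
clock: 11.75
eef_pos: [614.6, 56.1, 285.7]
tcp_rot: [2.984, -0.002, 0.068]
contact_force: [0.9, -5.9, 5.2]
opening: 0.126
```

Call:
jog_arm --increments "0 0 0 0 0 0 -1;0 0 0 0 0 0 -1;0 0 0 0 0 0 -1;0 0 0 0 0 0 -1;0 0 0 0 0 0 -1;0 0 0 0 0 0 -1;0 0 0 0 0 0 -1;0 0 0 0 0 0 -1"

```text
clock: 12.55
eef_pos: [614.6, 55.4, 285.2]
tcp_rot: [2.986, -0.001, 0.068]
contact_force: [1.2, -6.0, 5.1]
opening: 0.127
```

Run:
```python
from h import *
st(); guard()
for n in("side","top","wrist"): cv2.imwrite(f"pics/{n}9.png",cv2.cvtColor(r.grab_frame(n),cv2.COLOR_RGB2BGR))
def gp(th,yz):
    return [[60-(L*np.cos(th)-h*np.sin(th)),y,121+L*np.sin(th)+h*np.cos(th)] for L,h,y in yz]
for d in(50,55,60):
    print(d,np.round(proj("side",l2w(p,gp(np.deg2rad(d),[(222,4,-106),(222,4,-14),(180,3,-135),(180,3,15)]))),0).tolist())
a=cv2.imread("pics/side9.png")[100:320,215:375]; cv2.imwrite("pics/side9z.png",cv2.resize(a,None,fx=2.7,fy=2.7,interpolation=cv2.INTER_CUBIC))
```

```text
t12.55 pos [614.6  55.4 285.2] rpy [ 2.986e+00 -1.000e-03  6.800e-02] F [ 1.2 -6.   5.1] T [-0.91 -0.17 -0.01] op 0.13 q [ 0.173  0.304  1.59  -0.163  1.267  1.727]
lab [-68.6 -59.9]
guard est deg 54.6 radius 222.3 (222.0)
50 [[258.0, 166.0], [299.0, 166.0], [246.0, 185.0], [312.0, 184.0]]
55 [[257.0, 166.0], [298.0, 166.0], [244.0, 185.0], [312.0, 185.0]]
60 [[255.0, 167.0], [298.0, 166.0], [243.0, 186.0], [311.0, 185.0]]
```

View pics/side9z.png

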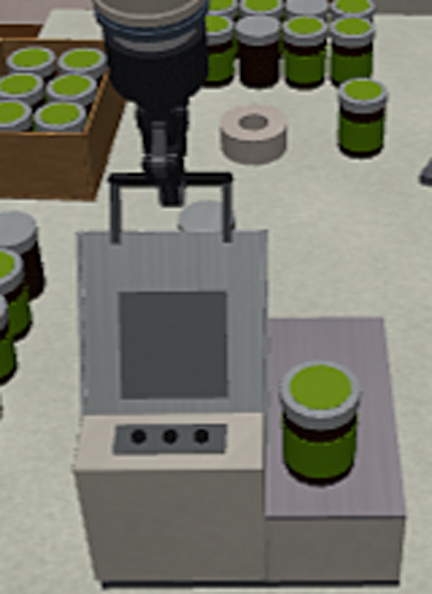

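View pics/top9.png

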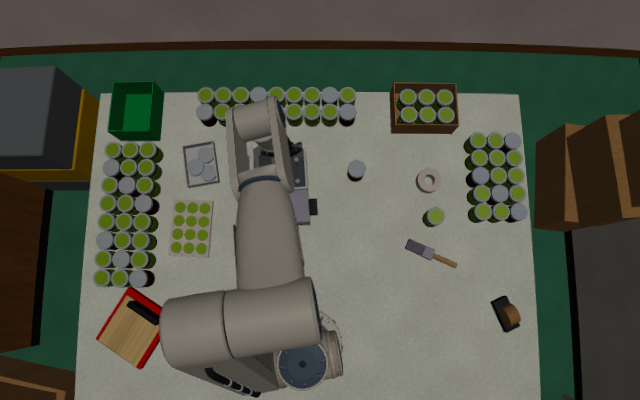

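View pics/wrist9.png

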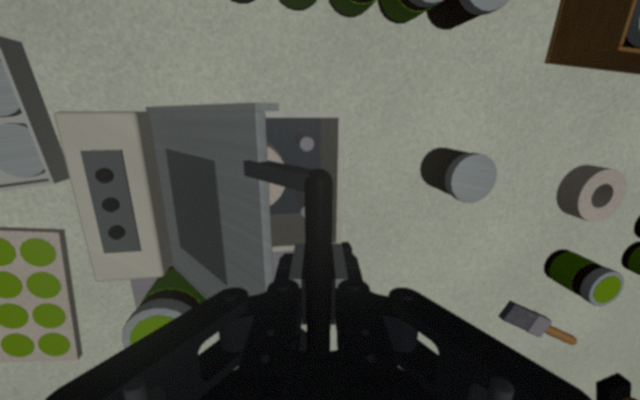

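Run:
```python
from h import *
s1=r.sense()["eef_pos"]
a=cv2.imread("pics/top9.png")[190:225,290:330]
print(proj("top",l2w(p,[[-150,72,66],[-120,72,66],[-120,72,100]])))
print(cv2.cvtColor(a,cv2.COLOR_BGR2GRAY)[16].tolist())
st(); guard(); r.sign_off()
```

```text
[[316.90819662 206.49380711]
 [308.58645955 207.02095369]
 [308.31278395 205.52744499]]
[84, 74, 72, 90, 100, 99, 99, 100, 99, 99, 99, 99, 98, 98, 98, 98, 98, 98, 74, 34, 20, 22, 25, 25, 27, 31, 22, 110, 140, 137, 135, 136, 135, 135, 135, 134, 134, 135, 136, 136]
t12.70 pos [614.6  55.4 285.2] rpy [ 2.986e+00 -1.000e-03  6.800e-02] F [ 2.1 -4.3  4.3] T [-0.93 -0.14 -0.04] op 0.12 q [ 0.173  0.304  1.59  -0.163  1.267  1.727]
lab [-68.5 -59.9]
guard est deg 54.6 radius 222.3 (222.0)
the job is handed in; nothing more can be done
```

I pushed the drawer home with closed fingers. Then I gripped the guard's bar, swung it up about its hinge and held it there, and handed the job in at 12.7 s with the gripper still holding it.

- **Guard:** the arm's pose puts the angle at about 54.6°, against a target of 55 ± 5. The bar's radius from the hinge came out at 222.3 mm, against 222 expected. The arm's pose was steady over the last second. The side view could not confirm the angle, because 50°, 55° and 60° look nearly the same from there.
- **Grip:** the fingers stayed closed on the bar, at an opening of about 0.12. The force on the tool was about 6 to 8 N.
- **Drawer:** the push force rose to 19 N at the stop. In the last top view the pull's outer edge was at column 316.5, against 316.9 expected for a closed drawer, so it is home to within about 2 mm.
- **Bystanders:** in the last pictures the three jars, the roll, the brush, the tray and the sheets stand where they were. I judged that by eye and did not measure it.

No check failed. The fitted machine position differed by about 3 mm between the top and side cameras, and the fingers still met the pull and the bar where planned.

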